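Stack culture dishes on the carrier and close the hold-down

ROBOT

A 6-joint arm with a two-finger parallel gripper is mounted at the origin on the work surface. World frame = base frame: x ahead of the robot, y to its left, z up, the work surface at z = 0. Lengths are in mm, angles in degrees, forces in N, time in s.
With the tool pointing down it reaches from about 300 to 850 mm from the base axis. Payload 4.2 kg.
Tool frame: the origin (TCP) lies midway between the tips of the shut fingers; the grasp point (between the pads) lies 19 mm behind it (env.grip_point_offset is the distance from the TCP to the grasp point, in mm); z points along the fingers, x is the direction in which the jaws open and shut, and the axes are right-handed (so a half turn about z gives the same grasp; the last joint's range is limited). The gripper opens to 91 mm and grips with 3 to 60 N. Pads are 32 mm wide; open, the fingers measure 118 mm over their backs; the gripper's body (76 mm by 178 mm) begins 60 mm behind the grasp point.
Start: joints at [-72.651, 18.312, 89.639, -0, 72.044, -1.146], TCP at [182.407, -545.317, 213.976] pointing down, gripper open.
Joint ranges: [-177.97, 177.97], [-48.28, 115.42], [12.27, 149.76], [-77.06, 257.06], [2.81, 150.46], [-146.56, 146.56]. Speed limits (degrees/s): [147.25, 147.25, 180, 180, 180, 180].

INTERFACE

Orientations are given as [roll, pitch, yaw] about the fixed x, y, z axes, in that order (R = Rz(yaw) Ry(pitch) Rx(roll)).
In Python, from workcell import env gives the robot as it stands.
- The arm moves only by the shell command python3 -m pendant 'ROWS' [FORCE]. ROWS is JSON, a list of rows, each an object with "xyz": the shift along the tool's x, y, z in m, a list of three; "roll": the turn about the tool's z in degrees; "jaw": the closure, from 0 (fully open) to 1 (shut). A call has exactly 8 rows; each row is the pose to reach, as a shift and turn from the pose commanded when the call began, along the tool's axes at that moment; what a row does not reach only later rows make up. A row lasts 1/8 s, in which the tool goes at most 62.5 mm and 10.7 degrees, less where a joint would pass 70% of its speed; a pose out of reach is approached as far as the arm can. A call with a gripper value outside its range is refused whole. The fingers move at their own pace and stop on an object; FORCE is the grip in N (left out, the last holds). Time passes only in rows, so rows that repeat a pose let the fingers close, or fill a call up. It gives the time, the measured TCP pose, the force and the opening at its end, in the units of the state.
- env.state(): the state, without advancing time (a new reading comes with each control period).
- env.grab_frame(name): name is "scene" or "top" or "wrist"; returns (picture, depth): 384x512x3 uint8, blue, green, red; 384x512 float32, mm along the optical axis (not along the pixel's ray), 0 where there is no reading.
- env.camera_params(name): a dict with "camera_matrix" (3x3 intrinsics, pixels), "cam_to_world" (4x4, takes a point from camera to world coordinates); the wrist camera has in their place "hand_eye" (4x4, takes a point from camera to tool coordinates, whose origin is the TCP and whose axes are the tool frame's). Camera axes: x right, y up, looking along -z (the intrinsics and any distortion apply to the point x, -y, -z); pixel columns grow to the right and rows downward; lengths in mm; the calibration is good to about 2 mm. The wrist camera is an equidistant fisheye: a pixel r from the principal point sees the ray r / f radians off the axis. A picture is of the moment at which its call begins: read the wrist's pose just before it. camera_params takes no time and is no camera call.
- env.job_done(): hands the job in, once; it reports no verdict.
The state is a dict: "time_s": time; "qpos": joint angles; "qvel": joint speeds; "effort": joint torques, N m; "ee_pos": TCP position; "ee_rot": TCP orientation; "force": force on the tool from outside, world axes, zero at the start; "torque": the same for the moment, N m; "gripper_width": finger opening in mm.
Only numpy, scipy, OpenCV 4.12 (cv2) and the standard library are available. Lean on these libraries where they do the work, as an engineer would, in place of code of your own. Each camera call takes 0.05 s, during which the arm holds its last target. There are 200 camera calls.

TASK

Load the dish carrier for the incubator: set the red, yellow and green culture dishes on its plate in one straight, centred stack, red at the bottom, yellow in the middle, green on top, setting each one down rather than dropping it. Then swing the carrier's hold-down arm over by its blue knob and lower it gently, without letting it fall, until its foot rests on the green dish, and let go. Leave the white dish and everything else on the bench where they are.

Things in the scene. Friction and masses are not known exactly. Their poses are not given: they have to be found in the camera images.
- carrier: dish carrier, fixed to the bench: round aluminium plate 100 mm in diameter, 12 mm thick, with a white 61 mm circle marking its centre. Two 83 mm high posts stand 75 mm to its own +x side, at its own y = +-57 mm, and bear a hinged wire hold-down arm. Origin at the centre of the round plate's underside, z up, x towards the posts
- seat (a point): centre of the plate's upper face (centre of the white circle), 12 mm above the bench; the first dish stands here
- holddown (a joint): angle (rad) of the hold-down arm, a steel wire bail hinged on the posts. At 0 it is level and its foot is over the plate's centre, at the height of the top of three stacked dishes; positive is open: 1.57 upright, 1.75 to 2.1 (leaning back, off the plate) at the start; down to -0.35 if the stack is lower. Near upright it stays put; let go lower down it falls under its own weight
- hinge (a point): middle of the arm's hinge axis, which is parallel to the carrier's y: 75 mm from the plate's centre on the carrier's +x side, 74 mm above the bench
- foot (a point): centre of the foot's face: a sprung black rubber foot, 24 mm round, in the middle of the arm's crossbar, 75 mm from the hinge axis along the arm; its face is 14 mm below the bar when the arm is level, and gives up to 8 mm against a soft spring (0.5 N per mm)
- knob (a point): centre of the 20 mm blue ball knob that moves the arm, 75 mm from the hinge axis, on the crossbar's end outside the bail; free all round but for the 7 mm bar that joins it from the carrier's -y side: pinch it across the carrier's x. In the carrier frame it is at x = 75 - 75 cos(angle), y = 85, z = 74 + 75 sin(angle) mm
- dish_red: closed culture dish: a flat round disc, 60 mm in diameter and 16 mm high, about 35 g, solid dark red; loose on the bench. Origin at the centre of its underside, z up. Goes at the bottom
- dish_yellow: closed culture dish: a flat round disc, 60 mm in diameter and 16 mm high, about 35 g, solid yellow; loose on the bench. Origin at the centre of its underside, z up. Goes in the middle
- dish_green: closed culture dish: a flat round disc, 60 mm in diameter and 16 mm high, about 35 g, solid green; loose on the bench. Origin at the centre of its underside, z up. Goes on top
- dish_white: closed culture dish: a flat round disc, 60 mm in diameter and 16 mm high, about 35 g, solid off-white; loose on the bench. Origin at the centre of its underside, z up. Not part of the job: stays where it is
- tube_rack: bystander: blue rack 80 x 130 mm with capped blood tubes, 88 mm high; origin at centre of underside
- orange_box: bystander: upright orange carton 60 x 90 x 110 mm high; origin at centre of underside
- amber_bottle: bystander: amber glass bottle, 60 mm in diameter, 130 mm high; origin at centre of underside
- stain_jar: bystander: small glass jar with black cap, 44 mm in diameter, 55 mm high; origin at centre of underside
- marker: bystander: black and white marker pen lying on the bench, 120 mm long; origin at underside
- swab_carton: bystander: open white carton 110 x 160 x 60 mm high; origin at centre of underside
Things that resemble listed ones, but are neither listed nor needed, are in the scene too. There is more than one size of the dish_yellow; the job needs the middle-sized.

How it is judged (in metres and radians):
On the way, in this order (a step that is already met when the one before it is completed fails the run):
1. the red dish lies flat and centred on the plate (horizontal distance between dish_red and seat below 0.008 m and z of dish_red in the frame of seat between -0.004 and 0.004 m and angle between dish_red's own z axis and vertical below 0.06 rad), for 0.2 s.
2. the yellow dish lies flat and centred on the red one (all of step 1 and horizontal distance between dish_yellow and seat below 0.008 m and z of dish_yellow in the frame of seat between 0.012 and 0.02 m and angle between dish_yellow's own z axis and vertical below 0.06 rad), for 0.2 s.
3. the green dish lies flat and centred on the yellow one (all of step 2 and horizontal distance between dish_green and seat below 0.008 m and z of dish_green in the frame of seat between 0.028 and 0.036 m and angle between dish_green's own z axis and vertical below 0.06 rad), for 0.2 s.
4. the hold-down foot rests on the green dish (horizontal distance between dish_green and seat below 0.008 m and z of dish_green in the frame of seat between 0.028 and 0.036 m and angle between dish_green's own z axis and vertical below 0.06 rad and value of joint holddown between -0.08 and 0.08 rad and contact force between carrier and dish_green above 0.08 N), for 0.2 s.
At the end, for the whole second after the job is handed in: Red, yellow, green dishes lie flat in that order from the bottom, each within 8 mm of the plate's centre and 4 mm of its layer's height (0, 16, 32 mm above the plate); the hold-down arm is within 0.08 rad of level, its foot bearing on the green dish; all at rest (all of step 2 and all of step 4 and linear speed of each of dish_red, dish_yellow, dish_green below 0.02 m/s and velocity of joint holddown between -0.1 and 0.1 rad/s); the robot touches nothing.
It fails at once if a dish is dropped onto the carrier (falls free at over 0.5 m/s) ((linear speed of dish_red above 0.5 m/s and horizontal distance between dish_red and seat below 0.05 m and contact force between the fingers and dish_red below 0.01 N) or (linear speed of dish_yellow above 0.5 m/s and horizontal distance between dish_yellow and seat below 0.05 m and contact force between the fingers and dish_yellow below 0.01 N) or (linear speed of dish_green above 0.5 m/s and horizontal distance between dish_green and seat below 0.05 m and contact force between the fingers and dish_green below 0.01 N)).
It fails at once if the hold-down arm is dropped or slammed (closes faster than 4 rad/s) (velocity of joint holddown below -4 rad/s).
It fails at once if the foot is pressed onto the green dish with over 20 N (contact force between carrier and dish_green above 20 N).
It fails at once if the white dish or another bystander is moved by more than 30 mm (distance of any of dish_white, tube_rack, orange_box, amber_bottle, stain_jar, marker, swab_carton from where it was at the start of the episode above 0.03 m).
It also fails if it takes over 72 s, if anything falls off the work surface, if the arm or the gripper's body presses on something with over 40 N, if the wrist force passes 120 N, or if a joint passes its speed limit or range.

## Working session

There is one attempt and no reset: what is moved stays moved. The work goes in short steps, Python scripts to look and compute and a shell command to move; the robot and the scene stay as the last step left them, time stands still between calls to the robot, and variables do not carry over. Pictures are saved under pics/ and viewed, about 8 in all and at most 12, crops included, and the job is handed in when it is done.

```bash
ls; mkdir -p pics; python3 - <<'E'
from workcell import env
import cv2,numpy as np
s=env.state();print(s['time_s'],s['ee_pos'],s['ee_rot'],s['gripper_width'],env.grip_point_offset)
for n in('scene','top'):
    im,d=env.grab_frame(n);np.savez(f'pics/{n}0.npz',im=im,d=d);cv2.imwrite(f'pics/{n}0.png',im)
    p=env.camera_params(n);print(n,p)
a=cv2.imread('pics/top0.png');cv2.imwrite('pics/top0b.png',cv2.resize(a,(800,600)))
print(env.camera_params('wrist'))
E
```

```text
pics
0.0 [ 182.25144425 -544.81439093  213.09995753] [-1.79998253e+02  1.03424118e-01 -7.15032210e+01] 91.2162657344111 18.8
scene {'camera_matrix': array([[384.58371576,   0.        , 259.4458262 ],
       [  0.        , 384.58371576, 187.95835611],
       [  0.        ,   0.        ,   1.        ]]), 'cam_to_world': array([[ 5.27210420e-01, -6.90600808e-01,  4.95095644e-01,
         1.28057892e+03],
       [ 8.49630564e-01,  4.37549013e-01, -2.94412579e-01,
        -3.88480143e+02],
       [-1.33070459e-02,  5.75865771e-01,  8.17435953e-01,
         1.21562918e+03],
       [ 0.00000000e+00,  0.00000000e+00,  0.00000000e+00,
         1.00000000e+00]])}
top {'camera_matrix': array([[371.37573373,   0.        , 257.35565058],
       [  0.        , 371.37573373, 192.5353072 ],
       [  0.        ,   0.        ,   1.        ]]), 'cam_to_world': array([[ 2.24111140e-02,  9.96640131e-01, -7.87793849e-02,
         4.90557944e+02],
       [-9.99742358e-01,  2.20575438e-02, -5.35554538e-03,
         9.50319802e+00],
       [-3.59987171e-03,  7.88791118e-02,  9.96877689e-01,
         1.22590505e+03],
       [ 0.00000000e+00,  0.00000000e+00,  0.00000000e+00,
         1.00000000e+00]])}
{'camera_matrix': array([[297.31863964,   0.        , 256.11065971],
       [  0.        , 297.31863964, 193.71877536],
       [  0.        ,   0.        ,   1.        ]]), 'hand_eye': array([[ 9.99999432e-01, -1.05341281e-03,  1.62532226e-04,
         6.95962706e-02],
       [-9.69575214e-04, -9.62350604e-01, -2.71809446e-01,
        -7.68922981e+01],
       [ 4.42740539e-04,  2.71809134e-01, -9.62351079e-01,
        -1.71078781e+02],
       [ 0.00000000e+00,  0.00000000e+00,  0.00000000e+00,
         1.00000000e+00]])}
```

View pics/top0b.png

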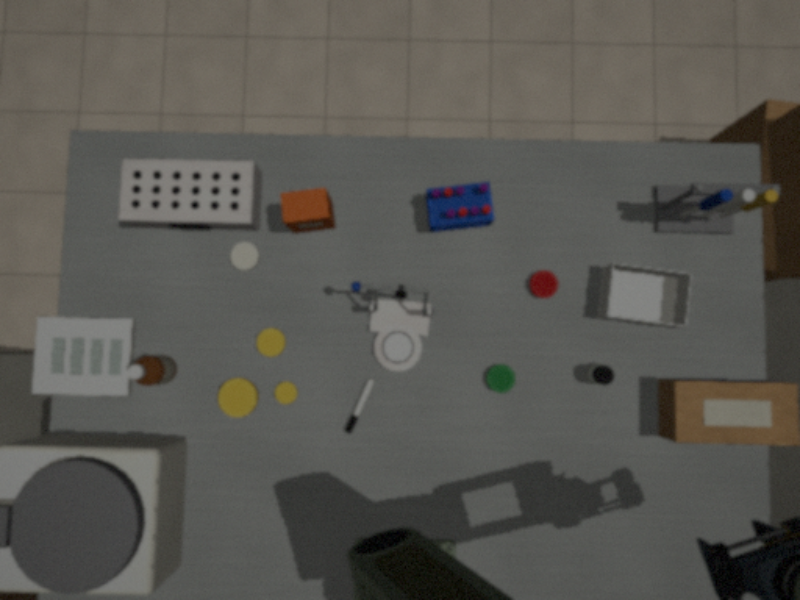

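View pics/scene0.png

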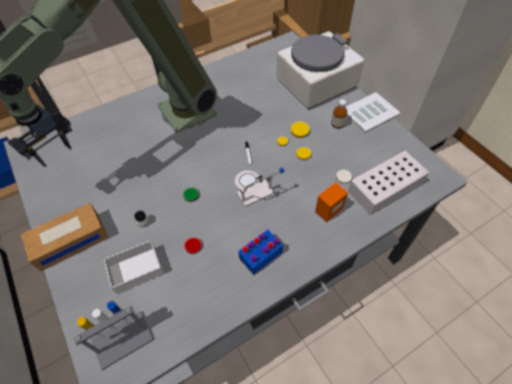

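The top view (800×600) shows red at (543,284), green at (500,378) and white at (245,256). The carrier plate is at (398,347), with its posts towards the top of the image and the blue knob at (356,287). There are three yellow dishes: (237,397) is the largest, (270,342) the middle one and (285,393) the smallest. I'll measure their diameters and check them in a crop.

```bash
cat > h.py <<'E'
from workcell import env
import cv2,numpy as np
from scipy.spatial.transform import Rotation as Rn
def ray(n,uv,pose=None):
    p=env.camera_params(n);K=p['camera_matrix'];uv=np.atleast_2d(uv).astype(float)
    x=(uv[:,0]-K[0,2])/K[0,0];y=(uv[:,1]-K[1,2])/K[1,1]
    if n=='wrist':
        r=np.hypot(x,y)+1e-12
        d=np.c_[x/r*np.sin(r),-y/r*np.sin(r),-np.cos(r)]
        T=np.eye(4);T[:3,:3]=Rn.from_euler('xyz',pose[1],degrees=True).as_matrix();T[:3,3]=pose[0];T=T@p['hand_eye']
    else:
        d=np.c_[x,-y,-np.ones_like(x)];T=p['cam_to_world']
    return T[:3,3],d@T[:3,:3].T
def onz(n,uv,z,pose=None):
    o,d=ray(n,uv,pose);return o+d*((z-o[2])/d[:,2])[:,None]
COL={'red':[((0,120,50),(6,255,255)),((172,120,50),(180,255,255))],'green':[((45,100,30),(80,255,255))],
'yellow':[((20,110,60),(35,255,255))],'blue':[((100,110,40),(125,255,255))]}
def blobs(im,c,amin=30):
    h=cv2.cvtColor(im,cv2.COLOR_BGR2HSV);m=0
    for a,b in COL[c]: m=m|cv2.inRange(h,a,b)
    cs,_=cv2.findContours(m,cv2.RETR_EXTERNAL,cv2.CHAIN_APPROX_NONE)
    return [k for k in cs if cv2.contourArea(k)>amin]
def fit(n,k,z,pose=None):
    P=onz(n,k[:,0,:],z,pose)[:,:2].astype(np.float32)
    (x,y),(a,b),_=cv2.fitEllipse(P);return round(x,1),round(y,1),round(a),round(b)
E
python3 - <<'E'
from h import *
for n in('top','scene'):
    im=np.load(f'pics/{n}0.npz')['im']
    for c in COL:
        for k in blobs(im,c,20 if c=='blue' else 40):
            M=k.reshape(-1,2).mean(0); print(n,c,M.round(),fit(n,k,14 if c!='blue' else 130))
im=np.load('pics/top0.npz')['im']
cv2.imwrite('pics/c1.png',cv2.resize(im[160:290,120:290],None,fx=4.5,fy=4.5,interpolation=cv2.INTER_CUBIC))
# white circle of plate
g=im[205:242,235:275]
for t in (150,165,180):print(t,(g.min(2)>t).sum())
E
```

```text
top red [347. 182.] (629.1, -278.3, 53, 57)
top green [320. 242.] (431.0, -189.7, 52, 54)
top yellow [182. 251.] (391.4, 253.9, 41, 43)
top yellow [152. 254.] (379.8, 352.8, 77, 79)
top yellow [173. 219.] (494.9, 289.2, 56, 56)
top yellow [493. 125.] (827.0, -759.9, 27, 31)
top blue [463. 125.] (794.9, -597.8, 21, 29)
top blue [295. 133.] (760.7, -87.2, 86, 132)
scene red [193. 245.] (634.0, -279.3, 55, 58)
scene green [191. 194.] (437.1, -190.6, 53, 57)
scene yellow [ 84. 323.] (695.0, -681.4, 26, 54)
scene yellow [303. 153.] (500.3, 287.7, 56, 66)
scene yellow [282. 141.] (398.4, 251.3, 44, 49)
scene yellow [300. 129.] (382.5, 352.8, 80, 87)
scene blue [113. 307.] (750.6, -569.6, 21, 43)
scene blue [ 70. 249.] (504.6, -618.6, 14, 267)
scene blue [262. 250.] (830.7, -124.1, 96, 142)
scene blue [  4. 163.] (59.7, -730.2, 40, 302)
150 0
165 0
180 0
```

View pics/c1.png

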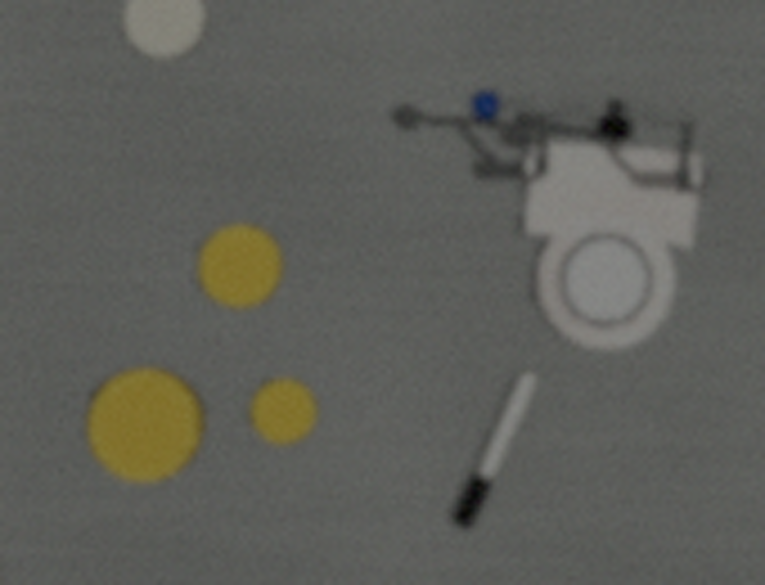

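The crop (4.5×, offset 120,160) shows three yellow dishes. The one at (240,266) measures 56 mm by mask, so it fits the 60 mm dish; the others are about 42 mm and 78 mm. The plate's circle is centred at (605,281), the knob is at (486,105) and the foot is at (614,122).

```bash
cat >> h.py <<'E'
def go(tx,ty,tz,yaw):
    s=env.state();R=Rn.from_euler('xyz',s['ee_rot'],degrees=True).as_matrix()
    d=R.T@(np.array([tx,ty,tz])-s['ee_pos'])
    y=np.degrees(np.arctan2(R[1,0],R[0,0]));dy=(yaw-y+180)%360-180
    print('t',round(s['time_s'],2),'tcp',s['ee_pos'].round(1),'yaw',round(y,1),'shift m',(d/1000).round(4),'roll',round(-dy,1),'w',round(s['gripper_width'],1),'F',s['force'].round(1))
E
python3 - <<'E'
from h import *
im=np.load('pics/top0.npz')['im']
g=cv2.cvtColor(im,cv2.COLOR_BGR2GRAY)
seat=onz('top',[120+605/4.5-.4,160+281/4.5-.4],12)[0];print('seat',seat)
print('sceneSeat',onz('scene',[247,182],12)[0])
from scipy.optimize import least_squares
kn=np.array([120+486/4.5-.4,160+105/4.5-.4]);ft=np.array([120+614/4.5-.4,160+125/4.5-.4])
def knob(a,psi):
    v=np.array([75-75*np.cos(a),85]);c,s=np.cos(psi),np.sin(psi)
    return seat[:2]+[c*v[0]-s*v[1],s*v[0]+c*v[1]],74+75*np.sin(a)
def f(p):
    k,z=knob(*p);return (onz('top',kn,z)[0][:2]-k)
r=least_squares(f,[1.9,0]);print(r.x,r.cost,np.degrees(r.x[1]),knob(*r.x))
go(629-0,-278,120,-90)
E
```

```text
seat [489.81680452  24.65004544  12.        ]
sceneSeat [501.79116463  19.18620868  12.        ]
[ 2.02800626 -0.05728343] 6.866245319043687e-27 -3.2820990134461097 (array([602.61438422, 103.321186  ]), np.float64(141.2965741352883))
t 0.1 tcp [ 182.3 -544.9  213.2] yaw -71.5 shift m [-0.1112 -0.5083  0.0934] roll 18.5 w 91.3 F [-0.  -0.6  0.1]
```

```bash
python3 -m pendant '[{"xyz":[-0.012,-0.055,0],"roll":3,"jaw":0},{"xyz":[-0.024,-0.11,0],"roll":6,"jaw":0},{"xyz":[-0.037,-0.167,0],"roll":9,"jaw":0},{"xyz":[-0.05,-0.225,0.01],"roll":12,"jaw":0},{"xyz":[-0.063,-0.283,0.03],"roll":15,"jaw":0},{"xyz":[-0.075,-0.34,0.05],"roll":18,"jaw":0},{"xyz":[-0.087,-0.395,0.065],"roll":21,"jaw":0},{"xyz":[-0.098,-0.45,0.075],"roll":22,"jaw":0}]' 10
python3 - <<'E'
from h import *
go(629,-278,130,-93.3)
E
```

```text
time_s: 1.1
ee_pos: [579.1, -308.2, 137.5]
ee_rot: [179.9, 0.0, -93.5]
force: [0.2, -0.5, 0.4]
gripper_width: 91.0
t 1.1 tcp [ 579.1 -308.2  137.5] yaw -93.5 shift m [-0.0332 -0.048   0.0075] roll -0.2 w 91.0 F [ 0.2 -0.5  0.4]
```

```bash
python3 -m pendant '[{"xyz":[-0.017,-0.024,0.004],"roll":0,"jaw":0},{"xyz":[-0.033,-0.048,0.0075],"roll":0,"jaw":0},{"xyz":[-0.033,-0.048,0.0075],"roll":0,"jaw":0},{"xyz":[-0.033,-0.048,0.0075],"roll":0,"jaw":0},{"xyz":[-0.033,-0.048,0.0075],"roll":0,"jaw":0},{"xyz":[-0.033,-0.048,0.0075],"roll":0,"jaw":0},{"xyz":[-0.033,-0.048,0.0075],"roll":0,"jaw":0},{"xyz":[-0.033,-0.048,0.0075],"roll":0,"jaw":0}]'
cat >> h.py <<'E'
def look(c,name,z=14):
    s=env.state();pose=(s['ee_pos'],s['ee_rot']);im,d=env.grab_frame('wrist');cv2.imwrite(f'pics/{name}.png',im)
    for k in blobs(im,c,200):
        print(c,k.reshape(-1,2).mean(0).round(),fit('wrist',k,z,pose))
    return im,d,pose
E
python3 - <<'E'
from h import *
look('red','w1');go(629,-278,3,-93.3)
E
```

```text
time_s: 2.1
ee_pos: [627.8, -279.9, 131.6]
ee_rot: [-180.0, -0.0, -93.5]
force: [0.0, -0.0, 0.2]
gripper_width: 91.4
red [255. 184.] (632.2, -279.5, 58, 59)
red [43. 72.] (783.2, -43.2, 19, 38)
red [85. 52.] (792.2, -105.8, 20, 35)
red [21. 39.] (836.0, -4.5, 20, 45)
t 2.15 tcp [ 627.9 -279.7  131.6] yaw -93.5 shift m [-0.0018 -0.001   0.1286] roll -0.2 w 91.2 F [0.7 0.1 0.2]
```

View pics/w1.png

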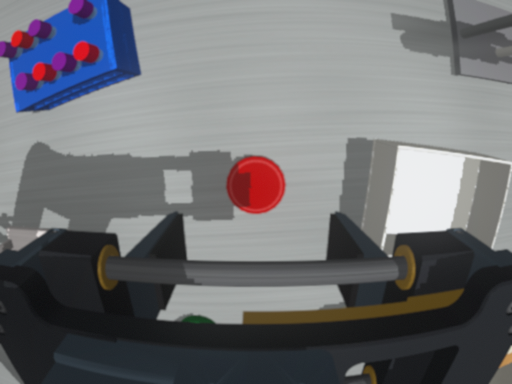

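The wrist view shows the red dish at (256,184), centred between the fingers, with the swab carton and the rack clear. The fit puts it at (632,-279.5), so I'll shift 4 mm and grasp.

```bash
python3 -m pendant '[{"xyz":[0,-0.004,0.04],"roll":0,"jaw":0},{"xyz":[0,-0.004,0.08],"roll":0,"jaw":0},{"xyz":[0,-0.004,0.11],"roll":0,"jaw":0},{"xyz":[0,-0.004,0.127],"roll":0,"jaw":0},{"xyz":[0,-0.004,0.127],"roll":0,"jaw":0},{"xyz":[0,-0.004,0.127],"roll":0,"jaw":0.4},{"xyz":[0,-0.004,0.127],"roll":0,"jaw":0.6},{"xyz":[0,-0.004,0.127],"roll":0,"jaw":0.8}]' 12
python3 -m pendant '[{"xyz":[0,0,0],"roll":0,"jaw":0.8},{"xyz":[0,0,0],"roll":0,"jaw":0.8},{"xyz":[0,0,0],"roll":0,"jaw":0.8},{"xyz":[0,0,-0.03],"roll":0,"jaw":0.8},{"xyz":[0,0,-0.08],"roll":0,"jaw":0.8},{"xyz":[0,0,-0.13],"roll":0,"jaw":0.8},{"xyz":[0,0,-0.16],"roll":0,"jaw":0.8},{"xyz":[0,0,-0.16],"roll":0,"jaw":0.8}]'
python3 - <<'E'
from h import *
go(410,25,160,-93.3)
E
```

```text
time_s: 3.15
ee_pos: [632.5, -280.1, 5.5]
ee_rot: [-179.9, -0.0, -93.5]
force: [0.5, 0.2, 0.6]
gripper_width: 64.0
time_s: 4.15
ee_pos: [633.3, -280.5, 167.0]
ee_rot: [-179.7, -0.1, -93.5]
force: [-0.4, -0.2, -0.5]
gripper_width: 59.9
t 4.15 tcp [ 633.3 -280.5  167. ] yaw -93.5 shift m [-0.2912  0.2416  0.0052] roll -0.2 w 59.9 F [-0.4 -0.2 -0.5]
```

```bash
python3 -m pendant '[{"xyz":[-0.03,0.04,0],"roll":0,"jaw":0.8},{"xyz":[-0.07,0.08,0],"roll":0,"jaw":0.8},{"xyz":[-0.115,0.12,0],"roll":0,"jaw":0.8},{"xyz":[-0.16,0.16,0],"roll":0,"jaw":0.8},{"xyz":[-0.205,0.2,0],"roll":0,"jaw":0.8},{"xyz":[-0.25,0.23,0],"roll":0,"jaw":0.8},{"xyz":[-0.291,0.242,0],"roll":0,"jaw":0.8},{"xyz":[-0.291,0.242,0],"roll":0,"jaw":0.8}]'
python3 -m pendant '[{"xyz":[0,0,0],"roll":0,"jaw":0.8},{"xyz":[0,0,0],"roll":0,"jaw":0.8},{"xyz":[0,0,0],"roll":0,"jaw":0.8},{"xyz":[0,0,0],"roll":0,"jaw":0.8},{"xyz":[0,0,0],"roll":0,"jaw":0.8},{"xyz":[0,0,0],"roll":0,"jaw":0.8},{"xyz":[0,0,0],"roll":0,"jaw":0.8},{"xyz":[0,0,0],"roll":0,"jaw":0.8}]'
python3 - <<'E'
from h import *
im,d,pose=look('red','w2',0);np.savez('pics/w2.npz',im=im,d=d,p=np.array(pose));go(490,25,60,-93.3)
E
```

```text
time_s: 5.15
ee_pos: [406.1, 27.1, 162.9]
ee_rot: [179.8, -0.0, -93.3]
force: [0.0, 0.0, -0.0]
gripper_width: 59.4
time_s: 6.15
ee_pos: [408.2, 25.4, 164.4]
ee_rot: [-180.0, -0.0, -93.5]
force: [-0.2, 0.2, -0.2]
gripper_width: 59.5
red [256. 234.] (339.7, 30.1, 93, 132)
t 6.2 tcp [408.2  25.4 164.5] yaw -93.5 shift m [-0.0046 -0.0816  0.1045] roll -0.2 w 59.6 F [ 0.7  0.1 -0.1]
```

View pics/w2.png

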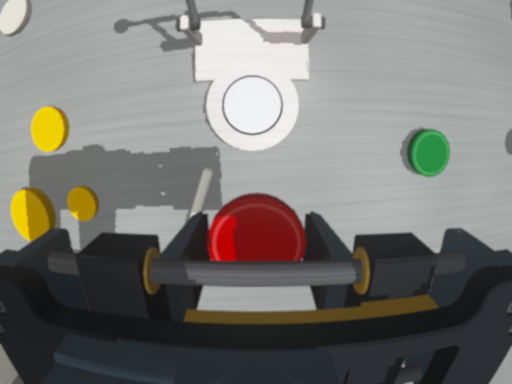

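The wrist view shows the white circle at about (252,105), the post tops near (190,22) and (313,20), green at (429,152) and the middle yellow at (49,129). The red dish is held centred. Next I'll fit the circle.

```bash
cat >> h.py <<'E'
def ring(im,c,z,pose,r0=22,r1=37):
    g=cv2.GaussianBlur(cv2.cvtColor(im,cv2.COLOR_BGR2GRAY),(3,3),0).astype(float)
    rr=np.arange(r0,r1,.25);pts=[]
    for t in np.radians(np.arange(0,360,5)):
        u=c[0]+rr*np.cos(t);v=c[1]+rr*np.sin(t)
        p=cv2.remap(g.astype(np.float32),u[None].astype(np.float32),v[None].astype(np.float32),1)[0]
        i=p.argmin();pts.append([u[i],v[i]])
    return cv2.fitEllipse(onz('wrist',np.array(pts),z,pose)[:,:2].astype(np.float32))
E
python3 - <<'E'
from h import *
q=np.load('pics/w2.npz');im=q['im'];pose=q['p']
print(ring(im,(252,105),12,pose))
P=onz('wrist',[[190,22],[313,20]],83,pose);print(P);v=P[0]-P[1];print(np.hypot(*v[:2]),np.degrees(np.arctan2(v[1],v[0]))-90,P[:,:2].mean(0))
for c in('green','yellow'):
    for k in blobs(im,c,200):print(c,k.reshape(-1,2).mean(0).round(),fit('wrist',k,14,pose))
k=max(blobs(im,'red',200),key=len);print(cv2.boundingRect(k),fit('wrist',k,pose[0][2]+11,pose))
go(493,23,60,-93.3)
E
```

```text
((493.1438903808594, 24.845230102539062), (63.49385452270508, 63.640193939208984), 47.19884490966797)
[[569.47987933  72.31948746  83.        ]
 [564.38580494 -32.56989925  83.        ]]
105.01301366522303 -2.780451121781965 [566.93284213  19.8747941 ]
green [428. 152.] (434.0, -188.8, 57, 62)
yellow [310. 313.] (209.4, -190.1, 28, 699)
yellow [362. 270.] (280.0, -103.6, 23, 69)
yellow [149. 270.] (295.9, 170.1, 21, 67)
yellow [ 32. 213.] (383.4, 352.5, 77, 98)
yellow [ 82. 203.] (395.2, 250.9, 45, 50)
yellow [ 49. 128.] (497.0, 287.2, 59, 67)
(206, 195, 101, 67) (415.7, 25.1, 44, 63)
t 6.2 tcp [408.2  25.4 164.5] yaw -93.5 shift m [-0.0028 -0.0847  0.1045] roll -0.2 w 59.6 F [ 0.7  0.1 -0.1]
```

```bash
python3 -m pendant '[{"xyz":[-0.001,-0.04,0.02],"roll":0,"jaw":0.8},{"xyz":[-0.005,-0.0855,0.06],"roll":0,"jaw":0.8},{"xyz":[-0.005,-0.0855,0.1],"roll":0,"jaw":0.8},{"xyz":[-0.005,-0.0855,0.125],"roll":0,"jaw":0.8},{"xyz":[-0.005,-0.0855,0.14],"roll":0,"jaw":0.8},{"xyz":[-0.005,-0.0855,0.144],"roll":0,"jaw":0.8},{"xyz":[-0.005,-0.0855,0.144],"roll":0,"jaw":0.8},{"xyz":[-0.005,-0.0855,0.144],"roll":0,"jaw":0.8}]'
python3 - <<'E'
from h import *
go(494,25,16.8,-93.3)
E
```

```text
time_s: 7.2
ee_pos: [494.7, 25.2, 21.4]
ee_rot: [-179.9, 0.0, -93.5]
force: [0.5, 0.1, -0.2]
gripper_width: 59.6
t 7.2 tcp [494.7  25.2  21.4] yaw -93.5 shift m [0.0002 0.0007 0.0046] roll -0.2 w 59.6 F [ 0.5  0.1 -0.2]
```

Set it down, open gently and lift. Then move towards the yellow dish at (497,287), stopping with the camera over it.

```bash
python3 -m pendant '[{"xyz":[0,0.0005,0.002],"roll":0,"jaw":0.8},{"xyz":[0,0.0005,0.004],"roll":0,"jaw":0.8},{"xyz":[0,0.0005,0.0045],"roll":0,"jaw":0.8},{"xyz":[0,0.0005,0.0045],"roll":0,"jaw":0.8},{"xyz":[0,0.0005,0.0045],"roll":0,"jaw":0.3},{"xyz":[0,0.0005,0.0045],"roll":0,"jaw":0},{"xyz":[0,0.0005,0.0045],"roll":0,"jaw":0},{"xyz":[0,0.0005,0.0045],"roll":0,"jaw":0}]'
python3 -m pendant '[{"xyz":[0,0,0],"roll":0,"jaw":0},{"xyz":[0,0,-0.02],"roll":0,"jaw":0},{"xyz":[0,0,-0.06],"roll":0,"jaw":0},{"xyz":[0,0,-0.11],"roll":0,"jaw":0},{"xyz":[0,0,-0.13],"roll":0,"jaw":0},{"xyz":[0,0,-0.13],"roll":0,"jaw":0},{"xyz":[0,0,-0.13],"roll":0,"jaw":0},{"xyz":[0,0,-0.13],"roll":0,"jaw":0}]'
python3 - <<'E'
from h import *
look('red','w3',26);go(497,287,130,-93.3)
E
```

```text
time_s: 8.2
ee_pos: [493.3, 25.1, 15.8]
ee_rot: [180.0, -0.0, -93.5]
force: [-0.1, 0.1, -0.2]
gripper_width: 90.2
time_s: 9.2
ee_pos: [492.5, 25.1, 144.5]
ee_rot: [179.8, -0.0, -93.5]
force: [0.3, -0.3, -0.3]
gripper_width: 91.1
red [256. 187.] (493.5, 25.2, 57, 58)
t 9.25 tcp [492.6  25.1 144.7] yaw -93.5 shift m [-0.2616  0.0116  0.0146] roll -0.2 w 91.1 F [-0.9  0.6 -0. ]
```

```bash
python3 -m pendant '[{"xyz":[-0.04,0.002,0],"roll":0,"jaw":0},{"xyz":[-0.09,0.004,0],"roll":0,"jaw":0},{"xyz":[-0.145,0.006,0],"roll":0,"jaw":0},{"xyz":[-0.2,0.008,0],"roll":0,"jaw":0},{"xyz":[-0.24,0.01,0.01],"roll":0,"jaw":0},{"xyz":[-0.2615,0.0115,0.0145],"roll":0,"jaw":0},{"xyz":[-0.2615,0.0115,0.0145],"roll":0,"jaw":0},{"xyz":[-0.2615,0.0115,0.0145],"roll":0,"jaw":0}]'
python3 -m pendant '[{"xyz":[0,0,0],"roll":0,"jaw":0},{"xyz":[0,0,0],"roll":0,"jaw":0},{"xyz":[0,0,0],"roll":0,"jaw":0},{"xyz":[0,0,0],"roll":0,"jaw":0},{"xyz":[0,0,0],"roll":0,"jaw":0},{"xyz":[0,0,0],"roll":0,"jaw":0},{"xyz":[0,0,0],"roll":0,"jaw":0},{"xyz":[0,0,0],"roll":0,"jaw":0}]'
python3 - <<'E'
from h import *
look('yellow','w4',14);go(497,287,4.8,-93.3)
E
```

```text
time_s: 10.25
ee_pos: [497.9, 285.5, 131.4]
ee_rot: [180.0, -0.1, -93.6]
force: [-0.2, 0.2, 0.2]
gripper_width: 91.7
time_s: 11.25
ee_pos: [497.9, 286.9, 131.4]
ee_rot: [180.0, -0.0, -93.5]
force: [-0.4, 0.0, 1.1]
gripper_width: 91.2
yellow [352. 311.] (326.2, 83.6, 24, 511)
yellow [207. 298.] (365.4, 354.0, 52, 87)
yellow [406. 267.] (387.5, 111.6, 29, 64)
yellow [105. 267.] (409.9, 474.9, 28, 62)
yellow [253. 189.] (497.6, 289.7, 59, 60)
t 11.3 tcp [497.9 286.9 131.4] yaw -93.5 shift m [-0.      0.0009  0.1266] roll -0.2 w 91.4 F [-0.1 -0.2 -0.3]
```

View pics/w4.png

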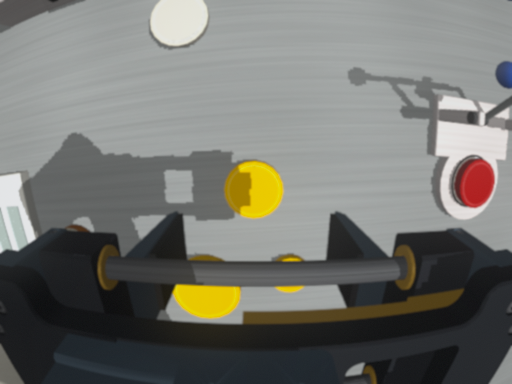

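The middle yellow dish is at (253,189) and measures 59–60 mm, so it is the right one. The red dish is centred on the plate at (475,182). Now grasping yellow.

```bash
python3 -m pendant '[{"xyz":[-0.003,0,0.04],"roll":0,"jaw":0},{"xyz":[-0.003,0,0.08],"roll":0,"jaw":0},{"xyz":[-0.003,0,0.11],"roll":0,"jaw":0},{"xyz":[-0.003,0,0.1265],"roll":0,"jaw":0},{"xyz":[-0.003,0,0.1265],"roll":0,"jaw":0},{"xyz":[-0.003,0,0.1265],"roll":0,"jaw":0.4},{"xyz":[-0.003,0,0.1265],"roll":0,"jaw":0.6},{"xyz":[-0.003,0,0.1265],"roll":0,"jaw":0.8}]' 12
python3 -m pendant '[{"xyz":[0,0,0],"roll":0,"jaw":0.8},{"xyz":[0,0,0],"roll":0,"jaw":0.8},{"xyz":[0,0,0],"roll":0,"jaw":0.8},{"xyz":[0,0,-0.03],"roll":0,"jaw":0.8},{"xyz":[0,0,-0.08],"roll":0,"jaw":0.8},{"xyz":[0,0,-0.12],"roll":0,"jaw":0.8},{"xyz":[0,0,-0.12],"roll":0,"jaw":0.8},{"xyz":[0,0,-0.12],"roll":0,"jaw":0.8}]'
python3 - <<'E'
from h import *
go(494,25,124.8,-93.3)
E
```

```text
time_s: 12.3
ee_pos: [498.6, 290.1, 5.8]
ee_rot: [-179.9, 0.0, -93.5]
force: [0.3, -0.1, 0.8]
gripper_width: 64.0
time_s: 13.3
ee_pos: [497.3, 289.5, 123.9]
ee_rot: [179.9, -0.1, -93.5]
force: [-0.5, 0.7, -0.4]
gripper_width: 59.7
t 13.3 tcp [497.3 289.5 123.9] yaw -93.5 shift m [ 0.2642 -0.0129 -0.0006] roll -0.2 w 59.7 F [-0.5  0.7 -0.4]
```

```bash
python3 -m pendant '[{"xyz":[0.03,-0.0015,0],"roll":0,"jaw":0.8},{"xyz":[0.075,-0.004,0],"roll":0,"jaw":0.8},{"xyz":[0.125,-0.006,0],"roll":0,"jaw":0.8},{"xyz":[0.175,-0.0085,0],"roll":0,"jaw":0.8},{"xyz":[0.22,-0.011,0],"roll":0,"jaw":0.8},{"xyz":[0.25,-0.0125,0],"roll":0,"jaw":0.8},{"xyz":[0.264,-0.0125,0],"roll":0,"jaw":0.8},{"xyz":[0.264,-0.0125,0],"roll":0,"jaw":0.8}]'
python3 -m pendant '[{"xyz":[0,0,0.02],"roll":0,"jaw":0.8},{"xyz":[0,0,0.045],"roll":0,"jaw":0.8},{"xyz":[0,0,0.065],"roll":0,"jaw":0.8},{"xyz":[0,0,0.08],"roll":0,"jaw":0.8},{"xyz":[0,0,0.086],"roll":0,"jaw":0.8},{"xyz":[0,0,0.086],"roll":0,"jaw":0.8},{"xyz":[0,0,0.086],"roll":0,"jaw":0.8},{"xyz":[0,0,0.086],"roll":0,"jaw":0.8}]'
python3 - <<'E'
from h import *
go(493.8,25,32.9,-93.3)
E
```

```text
time_s: 14.3
ee_pos: [493.8, 25.4, 124.0]
ee_rot: [179.9, 0.0, -93.6]
force: [-0.5, -0.1, -0.5]
gripper_width: 59.3
time_s: 15.3
ee_pos: [494.9, 25.6, 39.5]
ee_rot: [-179.9, 0.0, -93.5]
force: [-0.3, 0.5, -0.3]
gripper_width: 59.4
t 15.3 tcp [494.9  25.6  39.5] yaw -93.5 shift m [0.0007 0.0011 0.0066] roll -0.2 w 59.4 F [-0.3  0.5 -0.3]
```

```bash
python3 -m pendant '[{"xyz":[0.0005,0.0005,0.003],"roll":0,"jaw":0.8},{"xyz":[0.0005,0.0005,0.005],"roll":0,"jaw":0.8},{"xyz":[0.0005,0.0005,0.006],"roll":0,"jaw":0.8},{"xyz":[0.0005,0.0005,0.006],"roll":0,"jaw":0.8},{"xyz":[0.0005,0.0005,0.006],"roll":0,"jaw":0.3},{"xyz":[0.0005,0.0005,0.006],"roll":0,"jaw":0},{"xyz":[0.0005,0.0005,0.006],"roll":0,"jaw":0},{"xyz":[0.0005,0.0005,0.006],"roll":0,"jaw":0}]'
python3 -m pendant '[{"xyz":[0,0,0],"roll":0,"jaw":0},{"xyz":[0,0,-0.02],"roll":0,"jaw":0},{"xyz":[0,0,-0.06],"roll":0,"jaw":0},{"xyz":[0,0,-0.1],"roll":0,"jaw":0},{"xyz":[0,0,-0.11],"roll":0,"jaw":0},{"xyz":[0,0,-0.11],"roll":0,"jaw":0},{"xyz":[0,0,-0.11],"roll":0,"jaw":0},{"xyz":[0,0,-0.11],"roll":0,"jaw":0}]'
python3 - <<'E'
from h import *
look('yellow','w5',42);go(434,-189,130,-93.3)
E
```

```text
time_s: 16.3
ee_pos: [493.8, 25.1, 32.8]
ee_rot: [180.0, -0.0, -93.5]
force: [0.3, 0.5, -0.1]
gripper_width: 89.9
time_s: 17.3
ee_pos: [493.1, 25.1, 141.6]
ee_rot: [179.8, -0.0, -93.5]
force: [0.5, -0.1, -0.0]
gripper_width: 91.4
yellow [352. 311.] (335.8, -171.0, 23, 474)
yellow [406. 267.] (394.2, -139.7, 28, 61)
yellow [106. 266.] (414.7, 200.9, 26, 57)
yellow [256. 193.] (493.1, 25.0, 58, 59)
t 17.35 tcp [493.3  25.1 141.8] yaw -93.5 shift m [0.2173 0.046  0.012 ] roll -0.2 w 91.1 F [ 0.4 -0.6  0.2]
```

Yellow sits at (493.1,25.0), on the seat. Green is next.

```bash
python3 -m pendant '[{"xyz":[0.04,0.008,0],"roll":0,"jaw":0},{"xyz":[0.09,0.019,0],"roll":0,"jaw":0},{"xyz":[0.14,0.03,0],"roll":0,"jaw":0},{"xyz":[0.185,0.039,0.006],"roll":0,"jaw":0},{"xyz":[0.217,0.046,0.012],"roll":0,"jaw":0},{"xyz":[0.217,0.046,0.012],"roll":0,"jaw":0},{"xyz":[0.217,0.046,0.012],"roll":0,"jaw":0},{"xyz":[0.217,0.046,0.012],"roll":0,"jaw":0}]'
python3 - <<'E'
from h import *
look('green','w6',14);go(434,-189,4.8,-93.3)
E
```

```text
time_s: 18.35
ee_pos: [435.0, -187.8, 131.0]
ee_rot: [-180.0, 0.0, -93.4]
force: [0.2, 0.6, 0.1]
gripper_width: 91.3
green [259. 190.] (433.6, -190.9, 57, 58)
t 18.4 tcp [ 435.1 -187.8  131. ] yaw -93.4 shift m [0.0013 0.001  0.1262] roll -0.1 w 91.3 F [ 0.8 -0.2  0.4]
```

```bash
python3 -m pendant '[{"xyz":[0.003,0.001,0.04],"roll":0,"jaw":0},{"xyz":[0.003,0.001,0.08],"roll":0,"jaw":0},{"xyz":[0.003,0.001,0.11],"roll":0,"jaw":0},{"xyz":[0.003,0.001,0.1265],"roll":0,"jaw":0},{"xyz":[0.003,0.001,0.1265],"roll":0,"jaw":0},{"xyz":[0.003,0.001,0.1265],"roll":0,"jaw":0.4},{"xyz":[0.003,0.001,0.1265],"roll":0,"jaw":0.6},{"xyz":[0.003,0.001,0.1265],"roll":0,"jaw":0.8}]' 12
python3 -m pendant '[{"xyz":[0,0,0],"roll":0,"jaw":0.8},{"xyz":[0,0,0],"roll":0,"jaw":0.8},{"xyz":[0,0,0],"roll":0,"jaw":0.8},{"xyz":[0,0,-0.03],"roll":0,"jaw":0.8},{"xyz":[0,0,-0.08],"roll":0,"jaw":0.8},{"xyz":[0,0,-0.12],"roll":0,"jaw":0.8},{"xyz":[0,0,-0.12],"roll":0,"jaw":0.8},{"xyz":[0,0,-0.12],"roll":0,"jaw":0.8}]'
python3 - <<'E'
from h import *
go(494,25,124.8,-93.3)
E
```

```text
time_s: 19.4
ee_pos: [434.0, -191.7, 5.1]
ee_rot: [-179.9, -0.0, -93.5]
force: [0.3, -0.2, 0.4]
gripper_width: 63.9
time_s: 20.4
ee_pos: [432.7, -191.2, 123.5]
ee_rot: [179.9, 0.0, -93.5]
force: [-1.2, -0.4, -0.3]
gripper_width: 59.2
t 20.4 tcp [ 432.7 -191.2  123.5] yaw -93.5 shift m [-0.2196 -0.048  -0.0012] roll -0.2 w 59.2 F [-1.2 -0.4 -0.3]
```

```bash
python3 -m pendant '[{"xyz":[-0.03,-0.006,0],"roll":0,"jaw":0.8},{"xyz":[-0.07,-0.015,0],"roll":0,"jaw":0.8},{"xyz":[-0.115,-0.025,0],"roll":0,"jaw":0.8},{"xyz":[-0.16,-0.035,0],"roll":0,"jaw":0.8},{"xyz":[-0.2,-0.043,0],"roll":0,"jaw":0.8},{"xyz":[-0.2195,-0.0475,0],"roll":0,"jaw":0.8},{"xyz":[-0.2195,-0.0475,0],"roll":0,"jaw":0.8},{"xyz":[-0.2195,-0.0475,0],"roll":0,"jaw":0.8}]'
python3 -m pendant '[{"xyz":[0,0,0.02],"roll":0,"jaw":0.8},{"xyz":[0,0,0.04],"roll":0,"jaw":0.8},{"xyz":[0,0,0.055],"roll":0,"jaw":0.8},{"xyz":[0,0,0.065],"roll":0,"jaw":0.8},{"xyz":[0,0,0.07],"roll":0,"jaw":0.8},{"xyz":[0,0,0.07],"roll":0,"jaw":0.8},{"xyz":[0,0,0.07],"roll":0,"jaw":0.8},{"xyz":[0,0,0.07],"roll":0,"jaw":0.8}]'
python3 - <<'E'
from h import *
go(493.8,25,48.9,-93.3)
E
```

```text
time_s: 21.4
ee_pos: [493.4, 24.0, 123.2]
ee_rot: [179.8, -0.0, -93.5]
force: [-0.8, 1.5, 0.1]
gripper_width: 59.6
time_s: 22.4
ee_pos: [494.7, 24.7, 54.9]
ee_rot: [-179.9, -0.0, -93.5]
force: [-0.4, 0.4, -0.1]
gripper_width: 59.6
t 22.4 tcp [494.7  24.7  54.9] yaw -93.5 shift m [-0.0003  0.0009  0.006 ] roll -0.2 w 59.6 F [-0.4  0.4 -0.1]
```

```bash
python3 -m pendant '[{"xyz":[0,0.0005,0.003],"roll":0,"jaw":0.8},{"xyz":[0,0.0005,0.005],"roll":0,"jaw":0.8},{"xyz":[0,0.0005,0.0055],"roll":0,"jaw":0.8},{"xyz":[0,0.0005,0.0055],"roll":0,"jaw":0.8},{"xyz":[0,0.0005,0.0055],"roll":0,"jaw":0.3},{"xyz":[0,0.0005,0.0055],"roll":0,"jaw":0},{"xyz":[0,0.0005,0.0055],"roll":0,"jaw":0},{"xyz":[0,0.0005,0.0055],"roll":0,"jaw":0}]'
python3 -m pendant '[{"xyz":[0,0,0],"roll":0,"jaw":0},{"xyz":[0,0,-0.02],"roll":0,"jaw":0},{"xyz":[0,0,-0.06],"roll":0,"jaw":0},{"xyz":[0,0,-0.11],"roll":0,"jaw":0},{"xyz":[0,0,-0.16],"roll":0,"jaw":0},{"xyz":[0,0,-0.2],"roll":0,"jaw":0},{"xyz":[0,0,-0.2],"roll":0,"jaw":0},{"xyz":[0,0,-0.2],"roll":0,"jaw":0}]'
python3 - <<'E'
from h import *
im,d,pose=look('green','w7',60)
from scipy.optimize import least_squares
for k in blobs(im,'blue',40):
    uv=k.reshape(-1,2).mean(0);print('blue',uv,len(k),[onz('wrist',uv,z,pose)[0].round(1) for z in(125,141,148)],d[int(uv[1]),int(uv[0])])
    def f(p):
        c,s=np.cos(p[1]),np.sin(p[1]);X,Z=75-75*np.cos(p[0]),74+75*np.sin(p[0])
        return onz('wrist',uv,Z,pose)[0][:2]-[493.1+c*X-s*85,24.8+s*X+c*85]
    r=least_squares(f,[1.9,0]);a,ps=r.x;print(a,np.degrees(ps),r.cost,onz('wrist',uv,74+75*np.sin(a),pose))
go(493,25,250,-3)
E
```

```text
time_s: 23.4
ee_pos: [493.9, 24.6, 48.9]
ee_rot: [-180.0, -0.0, -93.5]
force: [-0.7, 0.4, -0.3]
gripper_width: 89.7
time_s: 24.4
ee_pos: [493.2, 24.6, 248.1]
ee_rot: [179.9, -0.0, -93.5]
force: [0.4, -0.2, 0.3]
gripper_width: 90.9
green [256. 173.] (494.3, 25.0, 56, 57)
blue [164.38  83.02] 50 [array([607.4, 109.8, 125. ]), array([605.3, 104.9, 141. ]), array([604.5, 102.7, 148. ])] 249.20047
2.0342510352300582 -2.5692731191174345 6.866245319043687e-27 [[605.32929754 104.8495389  141.08850816]]
t 24.45 tcp [492.9  24.6 247.5] yaw -93.5 shift m [-0.0004 -0.     -0.0025] roll -90.5 w 91.3 F [0.7 0.1 0.4]
```

View pics/w7.png

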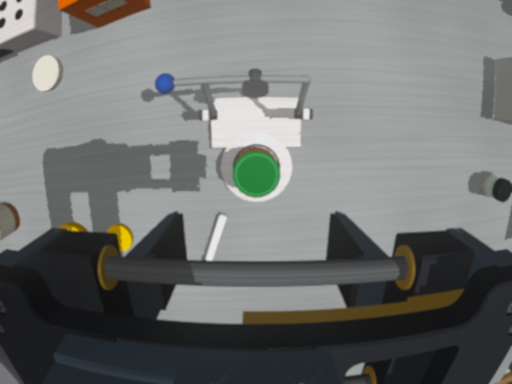

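The wrist view shows green at (256,173), fitted at (494.3,25.0). The knob is at (164,83), which gives (605.3,104.8,141) at 2.03 rad with carrier yaw about -2.7°. I'll move above the knob and turn the jaws along the carrier's x.

```bash
python3 -m pendant '[{"xyz":[-0.01,-0.015,0],"roll":-10.5,"jaw":0},{"xyz":[-0.025,-0.03,0],"roll":-21,"jaw":0},{"xyz":[-0.04,-0.05,0],"roll":-31.5,"jaw":0},{"xyz":[-0.055,-0.07,0],"roll":-42,"jaw":0},{"xyz":[-0.07,-0.09,0.01],"roll":-52.5,"jaw":0},{"xyz":[-0.0867,-0.1074,0.02],"roll":-63,"jaw":0},{"xyz":[-0.0867,-0.1074,0.03],"roll":-73.5,"jaw":0},{"xyz":[-0.0867,-0.1074,0.03],"roll":-84,"jaw":0}]' 15
python3 -m pendant '[{"xyz":[0,0,0],"roll":-6.8,"jaw":0},{"xyz":[0,0,0],"roll":-6.8,"jaw":0},{"xyz":[0,0,0],"roll":-6.8,"jaw":0},{"xyz":[0,0,0],"roll":-6.8,"jaw":0.3},{"xyz":[0,0,0],"roll":-6.8,"jaw":0.35},{"xyz":[0,0,0],"roll":-6.8,"jaw":0.35},{"xyz":[0,0,0],"roll":-6.8,"jaw":0.35},{"xyz":[0,0,0],"roll":-6.8,"jaw":0.35}]'
python3 - <<'E'
from h import *
s=env.state();pose=(s['ee_pos'],s['ee_rot']);im,d=env.grab_frame('wrist');cv2.imwrite('pics/w8.png',im)
for k in blobs(im,'blue',40):
    uv=k.reshape(-1,2).mean(0);print('blue',uv,len(k),[onz('wrist',uv,z,pose)[0].round(1) for z in(136,141,146)],d[int(uv[1]),int(uv[0])])
go(605.3,104.8,122,-2.7)
E
```

```text
time_s: 25.45
ee_pos: [605.1, 104.7, 215.4]
ee_rot: [179.9, 0.3, -9.1]
force: [-0.2, 0.1, -0.2]
gripper_width: 91.4
time_s: 26.45
ee_pos: [606.4, 104.6, 219.0]
ee_rot: [180.0, -0.0, -2.7]
force: [-0.3, -0.2, -1.2]
gripper_width: 59.5
blue [254.96428571 202.        ] 56 [array([605.3, 102.1, 136. ]), array([605.4, 103.6, 141. ]), array([605.5, 105.2, 146. ])] 250.0009
t 26.5 tcp [606.3 104.6 218.9] yaw -2.7 shift m [-0.001  -0.0001  0.0969] roll -0.0 w 59.1 F [ 0.3 -0.1  0.5]
```

View pics/w8.png

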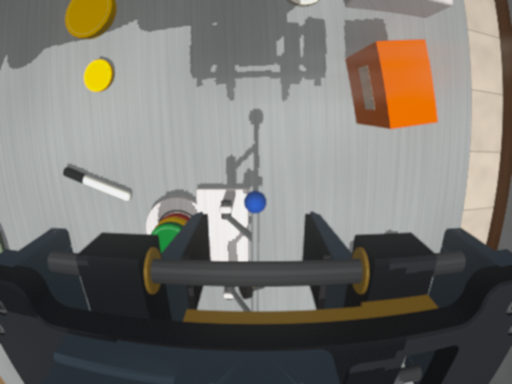

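The knob is at (255,202), centred between the jaws, with the bar running straight down the image and nothing under the fingers. Descend and pinch.

```bash
python3 -m pendant '[{"xyz":[-0.001,0,0.03],"roll":0,"jaw":0.35},{"xyz":[-0.001,0,0.06],"roll":0,"jaw":0.35},{"xyz":[-0.001,0,0.085],"roll":0,"jaw":0.35},{"xyz":[-0.001,0,0.097],"roll":0,"jaw":0.35},{"xyz":[-0.001,0,0.097],"roll":0,"jaw":0.6},{"xyz":[-0.001,0,0.097],"roll":0,"jaw":0.75},{"xyz":[-0.001,0,0.097],"roll":0,"jaw":0.9},{"xyz":[-0.001,0,0.097],"roll":0,"jaw":1}]' 15
python3 -m pendant '[{"xyz":[0,0,0],"roll":0,"jaw":1},{"xyz":[0,0,0],"roll":0,"jaw":1},{"xyz":[0,0,0],"roll":0,"jaw":1},{"xyz":[0,0,0],"roll":0,"jaw":1},{"xyz":[0,0,0],"roll":0,"jaw":1},{"xyz":[0,0,0],"roll":0,"jaw":1},{"xyz":[0,0,0],"roll":0,"jaw":1},{"xyz":[0,0,0],"roll":0,"jaw":1}]'
python3 - <<'E'
from h import *
go(605.3,104.8,122,-2.7)
# knob path in tool axes, cumulative from start of each 8-row call
a=2.03-0.1*np.arange(0,21);a=np.append(a[:-1],[0.0])
X=75-75*np.cos(a);Z=75*np.sin(a)
for i in range(1,len(a)):
    b=(i-1)//8*8;print(i,round(a[i],2),round((X[i]-X[b])/1000,4),round(-(Z[i]-Z[b])/1000,4))
E
```

```text
time_s: 27.5
ee_pos: [605.7, 104.7, 122.6]
ee_rot: [-180.0, -0.1, -2.7]
force: [0.3, 0.8, -0.5]
gripper_width: 22.2
time_s: 28.5
ee_pos: [605.8, 104.7, 122.3]
ee_rot: [-180.0, -0.1, -2.7]
force: [1.0, -0.0, 4.1]
gripper_width: 18.5
t 28.5 tcp [605.8 104.7 122.3] yaw -2.7 shift m [-0.0005 -0.0001  0.0003] roll -0.0 w 18.5 F [ 1.  -0.   4.1]
1 1.93 -0.0069 -0.003
2 1.83 -0.014 -0.0053
3 1.73 -0.0214 -0.0068
4 1.63 -0.0288 -0.0076
5 1.53 -0.0363 -0.0077
6 1.43 -0.0438 -0.007
7 1.33 -0.0511 -0.0056
8 1.23 -0.0583 -0.0035
9 1.13 -0.0069 0.0029
10 1.03 -0.0135 0.0064
11 0.93 -0.0198 0.0106
12 0.83 -0.0255 0.0153
13 0.73 -0.0308 0.0207
14 0.63 -0.0355 0.0265
15 0.53 -0.0396 0.0328
16 0.43 -0.0431 0.0394
17 0.33 -0.0028 0.007
18 0.23 -0.0049 0.0142
19 0.13 -0.0062 0.0215
20 0.0 -0.0068 0.0313
```

```bash
python3 -m pendant '[{"xyz":[-0.0069,0,-0.003],"roll":0,"jaw":1},{"xyz":[-0.014,0,-0.0053],"roll":0,"jaw":1},{"xyz":[-0.0214,0,-0.0068],"roll":0,"jaw":1},{"xyz":[-0.0288,0,-0.0076],"roll":0,"jaw":1},{"xyz":[-0.0363,0,-0.0077],"roll":0,"jaw":1},{"xyz":[-0.0363,0,-0.0077],"roll":0,"jaw":1},{"xyz":[-0.0363,0,-0.0077],"roll":0,"jaw":1},{"xyz":[-0.0363,0,-0.0077],"roll":0,"jaw":1}]' 15
python3 - <<'E'
from h import *
im,d=env.grab_frame('wrist');cv2.imwrite('pics/w9.png',cv2.resize(im[130:330,150:400],None,fx=3,fy=3))
go(605.3,104.8,122,-2.7)
E
```

```text
time_s: 29.5
ee_pos: [568.1, 106.7, 129.7]
ee_rot: [-180.0, 0.1, -2.7]
force: [1.5, 0.7, 6.3]
gripper_width: 18.8
t 29.55 tcp [568.1 106.7 129.7] yaw -2.7 shift m [0.0373 0.0002 0.0076] roll -0.0 w 18.2 F [0.1 2.2 6.6]
```

View pics/w9.png

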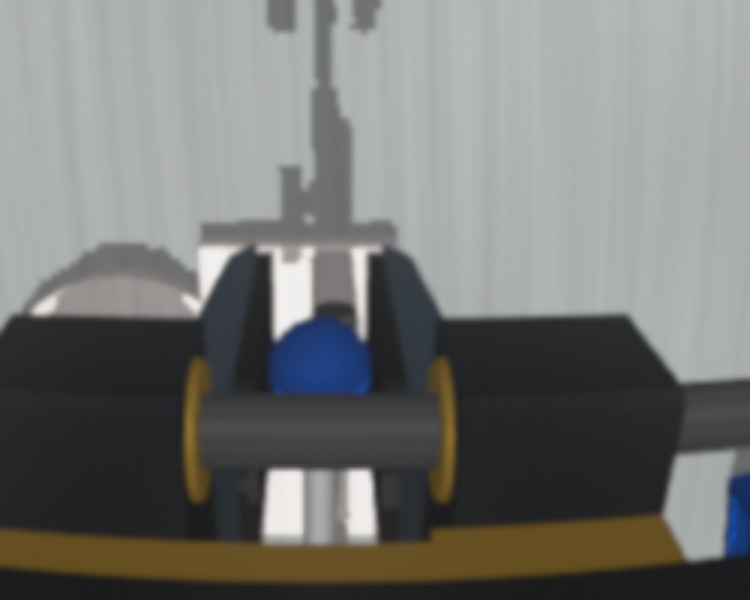

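The knob is held centred between the pads, with the bar running below it. Continue along the arc.

```bash
python3 -m pendant '[{"xyz":[-0.0075,0,0.0007],"roll":0,"jaw":1},{"xyz":[-0.0148,0,0.0021],"roll":0,"jaw":1},{"xyz":[-0.022,0,0.0042],"roll":0,"jaw":1},{"xyz":[-0.0289,0,0.0071],"roll":0,"jaw":1},{"xyz":[-0.0355,0,0.0106],"roll":0,"jaw":1},{"xyz":[-0.0418,0,0.0148],"roll":0,"jaw":1},{"xyz":[-0.0475,0,0.0195],"roll":0,"jaw":1},{"xyz":[-0.0528,0,0.0249],"roll":0,"jaw":1}]'
python3 -m pendant '[{"xyz":[-0.0047,0,0.0058],"roll":0,"jaw":1},{"xyz":[-0.0088,0,0.0121],"roll":0,"jaw":1},{"xyz":[-0.0123,0,0.0187],"roll":0,"jaw":1},{"xyz":[-0.0151,0,0.0257],"roll":0,"jaw":1},{"xyz":[-0.0172,0,0.0329],"roll":0,"jaw":1},{"xyz":[-0.0185,0,0.0402],"roll":0,"jaw":1},{"xyz":[-0.019,0,0.0455],"roll":0,"jaw":1},{"xyz":[-0.019,0,0.0455],"roll":0,"jaw":1}]'
python3 - <<'E'
from h import *
im,d=env.grab_frame('wrist');cv2.imwrite('pics/w10.png',cv2.resize(im[130:330,100:400],None,fx=2.5,fy=2.5))
c=np.radians(-2.7);k=np.array([493.1-np.sin(c)*85,24.8+np.cos(c)*85]);print(k)
go(k[0],k[1],55.2,-2.7)
E
```

```text
time_s: 30.55
ee_pos: [515.9, 108.8, 104.3]
ee_rot: [180.0, 0.0, -2.7]
force: [2.5, 2.6, 1.8]
gripper_width: 18.4
time_s: 31.55
ee_pos: [497.4, 109.7, 58.7]
ee_rot: [180.0, 0.0, -2.7]
force: [4.2, 0.7, -0.8]
gripper_width: 18.8
[497.10404831 109.70563937]
t 31.6 tcp [497.4 109.7  58.9] yaw -2.7 shift m [-0.0003 -0.      0.0037] roll -0.0 w 18.4 F [ 5.4  1.1 -1. ]
```

View pics/w10.png

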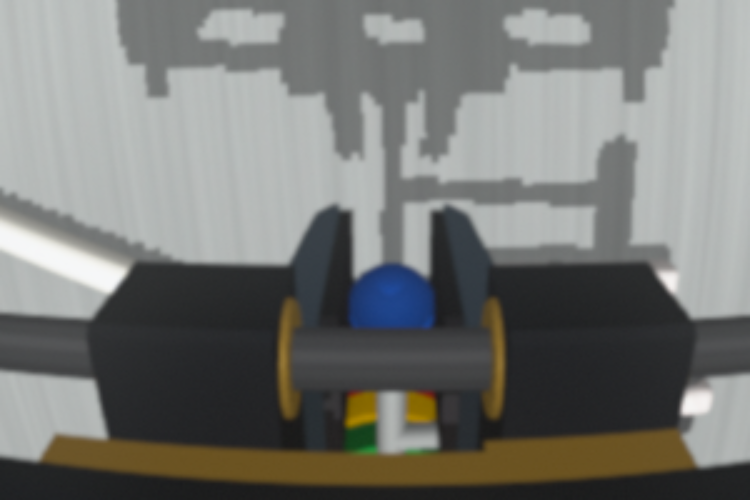

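The knob is still held, and the bar is nearly level over the stack. Lower the last few millimetres, then let go.

```bash
python3 -m pendant '[{"xyz":[0,0,0.002],"roll":0,"jaw":1},{"xyz":[0,0,0.004],"roll":0,"jaw":1},{"xyz":[0,0,0.006],"roll":0,"jaw":1},{"xyz":[0,0,0.006],"roll":0,"jaw":1},{"xyz":[0,0,0.006],"roll":0,"jaw":1},{"xyz":[0,0,0.006],"roll":0,"jaw":1},{"xyz":[0,0,0.006],"roll":0,"jaw":1},{"xyz":[0,0,0.006],"roll":0,"jaw":1}]'
python3 -m pendant '[{"xyz":[0,0,0],"roll":0,"jaw":0.9},{"xyz":[0,0,0],"roll":0,"jaw":0.7},{"xyz":[0,0,0],"roll":0,"jaw":0.5},{"xyz":[0,0,0],"roll":0,"jaw":0.4},{"xyz":[0,0,0],"roll":0,"jaw":0.4},{"xyz":[0,0,0],"roll":0,"jaw":0.4},{"xyz":[0,0,0],"roll":0,"jaw":0.4},{"xyz":[0,0,0],"roll":0,"jaw":0.4}]'
python3 -m pendant '[{"xyz":[0,0,-0.02],"roll":0,"jaw":0.4},{"xyz":[0,0,-0.05],"roll":0,"jaw":0.4},{"xyz":[0,0,-0.09],"roll":0,"jaw":0.4},{"xyz":[0,-0.03,-0.13],"roll":0,"jaw":0.4},{"xyz":[0,-0.06,-0.17],"roll":0,"jaw":0.4},{"xyz":[0,-0.06,-0.2],"roll":0,"jaw":0.4},{"xyz":[0,-0.06,-0.2],"roll":0,"jaw":0.4},{"xyz":[0,-0.06,-0.2],"roll":0,"jaw":0.4}]'
python3 - <<'E'
from h import *
s=env.state();pose=(s['ee_pos'],s['ee_rot']);im,d=env.grab_frame('wrist');cv2.imwrite('pics/w11.png',im)
for k in blobs(im,'blue',40):
    uv=k.reshape(-1,2).mean(0);print('blue',uv.round(1),[onz('wrist',uv,z,pose)[0].round(1) for z in(68,74,80)])
im,d=env.grab_frame('scene')
a=cv2.resize(im[130:230,190:320],None,fx=5,fy=5,interpolation=cv2.INTER_CUBIC);cv2.imwrite('pics/s11.png',a)
go(497,110,255,-2.7)
E
```

```text
time_s: 32.6
ee_pos: [497.3, 109.7, 53.2]
ee_rot: [180.0, 0.0, -2.7]
force: [2.7, 1.0, 1.1]
gripper_width: 18.7
time_s: 33.6
ee_pos: [497.4, 109.7, 53.2]
ee_rot: [180.0, 0.0, -2.7]
force: [-1.1, -0.7, -0.4]
gripper_width: 54.7
time_s: 34.6
ee_pos: [499.5, 169.3, 252.0]
ee_rot: [180.0, 0.1, -2.7]
force: [0.5, -0.1, -0.8]
gripper_width: 54.5
blue [427.2 286.6] [array([768.1, -23.4,  68. ]), array([763.6, -18.9,  74. ]), array([759.1, -14.3,  80. ])]
blue [257.  223.1] [array([497.5, 106.6,  68. ]), array([497.6, 109. ,  74. ]), array([497.7, 111.3,  80. ])]
t 34.7 tcp [499.4 169.1 251.6] yaw -2.7 shift m [ 0.0004  0.0592 -0.0034] roll -0.0 w 54.8 F [ 0.1 -0.  -0. ]
```

View pics/w11.png

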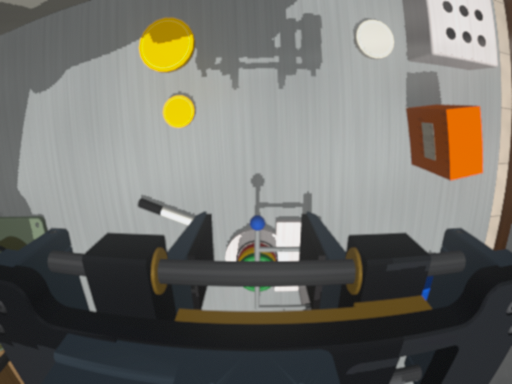

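View pics/s11.png

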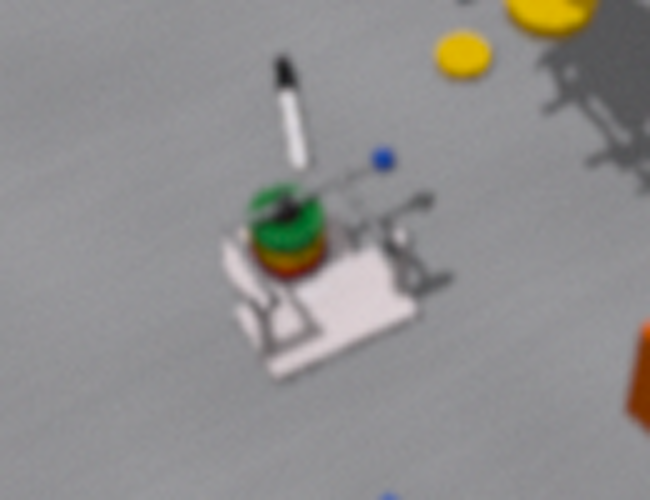

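The knob now fits at (497.6,109.0) on z = 74, within 1 mm of its level position. The scene crop shows the foot on the green dish at (288,208) and a straight stack. The robot is clear, so I'll hand the job in.

```bash
python3 -c "
from workcell import env
print(env.job_done());s=env.state();print(s['time_s'],s['force'])"
```

```text
the job is handed in; nothing more can be done
None
the job is handed in; nothing more can be done
```

I stacked the red, yellow and green dishes on the carrier plate. I then lowered the hold-down arm by its knob until the foot rested on the green dish, let go, and handed the job in at about 35 s. No verdict was reported.

- **Stack position:** the plate centre measured (493.1, 24.8) mm. After release, red measured (493.5, 25.2), yellow (493.1, 25.0) and green (494.3, 25.0), all well inside the 8 mm limit.
- **Yellow dish:** three sizes were on the bench; I used the one that measured 59–60 mm.
- **Hold-down arm:** after release the knob was within about 1 mm of where it should be when the arm is level. The scene picture shows the foot on the green dish. The force of the foot on the dish was not measured, only seen in the picture. Force on the wrist never read above about 7 N while I was lowering the arm.
- **Bench:** the white dish and the other objects were not touched. I did not re-measure their positions at the end.
- **Disagreements:** the top camera put things about 3 mm lower in x than the wrist camera, and the scene camera about 5 mm higher than the top one. I used the wrist camera throughout. The gripper read 18.5 mm across the 20 mm knob, but the grip held.

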